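Set out the fork parts for reassembly

TASK

Set the motorcycle fork parts out for reassembly: stand the steel sleeve on the white strip midway between the blue punch stand and the green bowl, and lay the black oil seal flat and centred on top of the sleeve. Stand the red fork cap midway between the sleeve and the punch stand. Press the gold seal driver upright and fully home into the round cutout of the foam-lined case, and leave the punch stand and the bowl where they are.

Things in the scene. Friction and masses are not known exactly. Their poses are not given: they have to be found in the camera images.
- driver_center (a point): Gold seal driver: a solid round collar, 50 mm outside diameter, 62 mm tall, with a 3 mm deep dish in its top, four thin dark grooves and a tapered foot (43 mm across at the bottom, full width from 9 mm up). 0.16 kg, give or take. Stands upright at the start. The point is its centre, 31 mm above its underside; z is its axis.
- seal_center (a point): Black rubber oil seal: a flat ring, 48 mm outside, 32 mm inside diameter, 15 mm thick, lying flat. The point is its centre, 7.5 mm above its underside; z is its axis.
- sleeve_center (a point): Bright steel sleeve: a ring, 44 mm outside, 34 mm inside diameter, 26 mm tall, standing on its end. The point is its centre, 13 mm above its underside; z is its axis.
- cap_center (a point): Red fork cap: a round stepped plug, 36 mm tall; the lower 16 mm is 30 mm in diameter with dark thread lines, the upper 19 mm is 36 mm in diameter with a small dark disc on top. The point is its centre, 18 mm above its underside; z is its axis.
- foam_hole (a point): Foam-lined case: fixed blue box 98 x 98 mm, 40 mm tall, of dark foam with a round cutout 55 mm wide, mouth flared 4 mm, 24 mm deep to a yellow floor. Point: centre of the mouth at the foam's top, 40 mm above the bench. From 7 mm down, four springy pads narrow it to 46 mm: the driver needs a push of 4 to 8 N. Fully home its foot is on the floor, its top 38 mm above the foam. Its x, y lie along the box sides.
- sheet: White plastic strip lying on the bench, 160 x 470 mm, no thickness to speak of. Origin: its centre on the bench, midway between punch stand and bowl; its y axis runs along its length through the centres of both, which stand on it 170 mm to either side of its centre (either may be at the +y end).
- stand: Blue punch stand: a loose block, 34 x 60 mm and 50 mm tall, with four brass punches standing in it to 81 mm above the bench. Origin: centre of its underside. Its 60 mm side runs along its y axis, at any angle. To be left alone.
- bowl: Green bowl with small metal bits in it, loose, 100 mm across its rim, 42 mm tall. Origin: centre of its underside. To be left alone.
There are look-alikes about, which are no part of the job. Of the things shaped like the part that bears seal_center, the black one is meant.

How it is judged:
By the outcome, as a careful person would: the job done as asked, in the order asked, and still so for the second after the job is handed in, with the robot touching nothing.
It also fails if it takes over 96 s, if anything falls off the work surface, if the arm or the gripper's body presses on something with over 40 N, if the wrist force passes 120 N, or if a joint passes its speed limit or range.

ROBOT

A 6-joint arm with a two-finger parallel gripper is mounted at the origin on the work surface. World frame = base frame: x ahead of the robot, y to its left, z up, the work surface at z = 0. Lengths are in m, angles in degrees, forces in N, time in s.
With the tool pointing down it reaches from about 0.35 to 0.875 m from the base axis. Payload 4.2 kg.
Tool frame: the origin (TCP) lies on the centre line of the jaws, within the pads' length; the fingertips stand 17 mm ahead of it and the grasp point (between the pads) lies 2 mm behind it; z points along the fingers, y is the direction in which the jaws open and shut (so a half turn about z gives the same grasp; the last joint's range is limited). The gripper opens to 87 mm and grips with 3 to 60 N. Pads are 19 mm wide; open, the fingers measure 117 mm over their backs; the gripper's body (75 mm by 190 mm) begins 51 mm behind the grasp point.
Start: joints at [79.103, 22.042, 0.453, 0, -68.411, -14.817], TCP at [0.271, 0.563, 0.24] pointing down, gripper open.
Joint ranges: [-179.83, 179.83], [-69.29, 118.12], [-61.27, 80.66], [-181.25, 117.63], [-171.15, -9.14], [-177.46, 177.46]. Speed limits (degrees/s): [159.86, 159.86, 180, 180, 180, 180].

INTERFACE

Orientations are given as a 3x3 rotation matrix whose columns are the frame's x, y, z axes.
In Python, from station import * gives the robot as it stands.
- The arm moves only by the tool play_rows, never from a script. Its argument "targets" is a list that holds one entry, the list of rows, each a list of 5 numbers: the closure, from 0 (fully open) to 1 (shut), then the shift along the world's x, y, z in m, then the turn about the world's z in rad. In form: [[[gripper, x, y, z, twist], ...]]. A call has 1 to 5 rows; each row is the pose to reach, as a shift and turn from the pose commanded when the call began; what a row does not reach only later rows make up. A row lasts 1/12 s, in which the tool goes at most 41.7 mm and 7.16 degrees, less where a joint would pass 70% of its speed; a pose out of reach is approached as far as the arm can. A call with a gripper value outside its range is refused whole. The fingers move at their own pace and stop on an object; the grip force is fixed at half the most. Time passes only in rows, so rows that repeat a pose let the fingers close. It gives the time, the measured TCP pose, the force and the opening at its end, in the units of the state.
- sense(): the state, without advancing time (a new reading comes with each control period).
- capture(name): name is "scene" or "top"; returns the picture (420x560x3 uint8, blue, green, red); there is no depth.
- get_calibration(name): a dict with "camera_matrix" (3x3 intrinsics, pixels), "T" (4x4, takes a point from camera to world coordinates). Camera axes: x right, y up, looking along -z (the intrinsics and any distortion apply to the point x, -y, -z); pixel columns grow to the right and rows downward; lengths in m; the calibration is good to about 2 mm. A picture is of the moment at which its call begins. get_calibration takes no time and is no camera call.
- finish_job(): hands the job in, once; it reports no verdict.
The state is a dict: "time_s": time; "joints": joint angles; "joint_velocities": joint speeds; "effort": joint torques, N m; "tcp_pos": TCP position; "ee_rot": TCP orientation; "wrist_force": force on the tool from outside, world axes, zero at the start; "moment": the same for the moment, N m; "gripper_width": opening from 0.0 (shut) to 1.0 (fully open).
Only numpy, scipy, OpenCV 4.12 (cv2) and the standard library are available. Lean on these libraries where they do the work, as an engineer would, in place of code of your own. Each camera call takes 0.05 s, during which the arm holds its last target. There are 200 camera calls.

## Working session

There is one attempt and no reset: what is moved stays moved. The work goes in short steps, Python scripts to look and compute and a tool call to move; the robot and the scene stay as the last step left them, time stands still between calls to the robot, and variables do not carry over. Pictures are saved under pics/ and viewed, on a budget of 14 in all, crops included, one or two more only if the job needs it, and the job is handed in when it is done.

Besides the shell and the picture viewer there is one more tool, called as name([rows], argument=value, ...), one row to a line, values as JSON. play_rows: Moves the arm, as the interface text tells. Its arguments: {"type":"object","properties":{"targets":{"type":"array","items":{"type":"array","items":{"type":"array","items":{"type":"number"}}}}},"required":["targets"]}

```bash
mkdir -p pics; python3 - <<'E'
from station import *
import cv2
for n in("scene","top"):
    cv2.imwrite(f"pics/{n}0.png",capture(n)); c=get_calibration(n); print(c)
print(sense())
E
```

```text
{'camera_matrix': array([[454.4118997 ,   0.        , 276.20801838],
       [  0.        , 454.4118997 , 208.00274084],
       [  0.        ,   0.        ,   1.        ]]), 'T': array([[ 0.53593017, -0.67725553,  0.50408709,  0.99401954],
       [ 0.84414556,  0.41992679, -0.33328631, -0.3517801 ],
       [ 0.01404033,  0.60414107,  0.79675369,  0.8704444 ],
       [ 0.        ,  0.        ,  0.        ,  1.        ]])}
{'camera_matrix': array([[388.06053151,   0.        , 278.55364261],
       [  0.        , 388.06053151, 211.02794858],
       [  0.        ,   0.        ,   1.        ]]), 'T': array([[ 0.02104036,  0.98735608, -0.15711549,  0.33500617],
       [-0.99959604,  0.02377843,  0.01556763,  0.00187942],
       [ 0.01910675,  0.15672448,  0.98745753,  0.85522628],
       [ 0.        ,  0.        ,  0.        ,  1.        ]])}
{'time_s': 0.1, 'joints': array([ 7.91028218e+01,  2.20871007e+01,  3.88694961e-01, -2.51821630e-02,
       -6.84143341e+01, -1.48159527e+01]), 'joint_velocities': array([ 0.08079681, -0.12026987,  0.20031235,  0.15988323, -0.08584099,
       -0.00601009]), 'effort': array([-4.15026498e-04, -3.91690886e+01,  1.87934554e+01,  4.23191875e+00,
        1.34542573e-02, -6.70372378e-05]), 'tcp_pos': array([0.27093536, 0.56265441, 0.23856891]), 'ee_rot': array([[ 9.00907315e-01, -4.34010843e-01, -7.73296489e-04],
       [-4.34011518e-01, -9.00905412e-01, -1.85490496e-03],
       [ 1.08381873e-04,  2.00671703e-03, -9.99997981e-01]]), 'wrist_force': array([ 0.23707246,  0.51280355, -0.55464159]), 'moment': array([-0.00682712, -0.04191759,  0.0233327 ]), 'gripper_width': 1.000804039142204}
```

View pics/scene0.png

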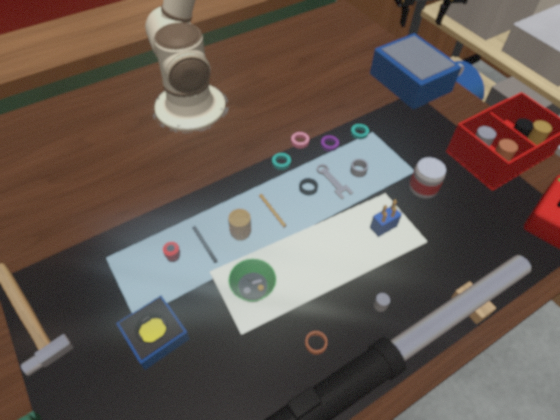

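View pics/top0.png

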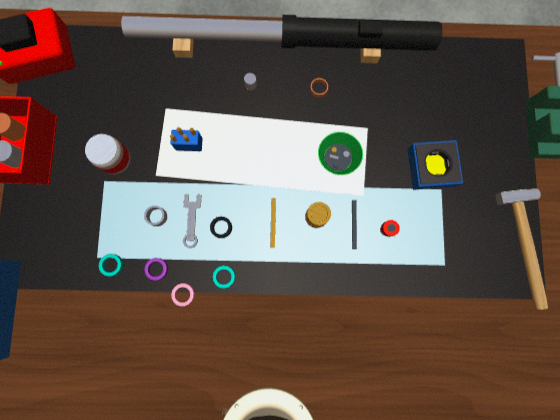

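The top view shows the sleeve at (156,215), black seal at (221,227), driver at (318,214), cap at (391,228), case at (437,163), stand at (186,138) and bowl at (340,153). In the scene view these sit at (359,168), (308,187), (240,224), (172,251), (152,330), (386,220) and (252,280). I'll fit the known solids' silhouettes to masks in both views.

```bash
cat > h.py <<'E'
from station import *
import cv2, numpy as np
from scipy.optimize import least_squares
def proj(n,P):
    c=get_calibration(n); T=np.linalg.inv(c["T"]); p=np.asarray(P,float)@T[:3,:3].T+T[:3,3]
    q=(p*[1,-1,-1])@c["camera_matrix"].T; return q[:,:2]/q[:,2:]
def unproj(n,uv,z):
    c=get_calibration(n); u=np.linalg.inv(c["camera_matrix"])@[uv[0],uv[1],1]; d=c["T"][:3,:3]@(u*[1,-1,-1]); o=c["T"][:3,3]
    return (o+d*(z-o[2])/d[2])[:2]
def mask(im,uv,r,thr):
    "things unlike the local background, the blob nearest uv, filled"
    x0,y0=int(uv[0]-r),int(uv[1]-r); w=im[y0:y0+2*r+1,x0:x0+2*r+1]
    L=cv2.cvtColor(cv2.resize(w,None,fx=4,fy=4,interpolation=cv2.INTER_CUBIC),cv2.COLOR_BGR2LAB).astype(float)
    b=np.concatenate([L[:6].reshape(-1,3),L[-6:].reshape(-1,3),L[:,:6].reshape(-1,3),L[:,-6:].reshape(-1,3)])
    m=(np.linalg.norm(L-np.median(b,0),axis=2)>thr).astype(np.uint8)
    cs,_=cv2.findContours(m,cv2.RETR_EXTERNAL,cv2.CHAIN_APPROX_NONE)
    c=max(cs,key=cv2.contourArea); return cv2.convexHull(((c[:,0]+.5)/4-.5+[x0,y0]).astype(np.float32))
def cen(h): m=cv2.moments(h); return np.array([m["m10"],m["m01"]])/m["m00"],m["m00"]
a=np.linspace(0,2*np.pi,60)
def sil(n,x,y,prof):
    P=np.concatenate([np.c_[x+r*np.cos(a),y+r*np.sin(a),0*a+z] for r,z in prof])
    return cv2.convexHull(proj(n,P).astype(np.float32))
def locate(n,im,uv,r,prof,thr=35):
    c,A=cen(mask(im,uv,r,thr))
    s=least_squares(lambda p:cen(sil(n,*p,prof))[0]-c,unproj(n,uv,prof[-1][1]),diff_step=1e-3)
    return s.x,A/cen(sil(n,*s.x,prof))[1]
PR=dict(sleeve=[(.022,0),(.022,.026)],seal=[(.024,0),(.024,.015)],driver=[(.0215,0),(.025,.009),(.025,.062)],
 cap=[(.015,0),(.015,.016),(.018,.017),(.018,.036)])
E
python3 - <<'E'
from h import *
I={n:cv2.imread(f"pics/{n}0.png") for n in("top","scene")}
U=dict(sleeve=((156,215),(359,168)),seal=((221,227),(308,187)),driver=((318,214),(240,224)),cap=((391,228),(172,251)))
R=dict(sleeve=(15,12),seal=(16,12),driver=(18,18),cap=(14,13))
for k in PR:
    for n,uv,r in zip(("top","scene"),U[k],R[k]):
        p,q=locate(n,I[n],uv,r,PR[k]); print(k,n,p.round(4),"area ratio",round(q,2))
im=I["top"]
hsv=cv2.cvtColor(im,cv2.COLOR_BGR2HSV)
m=((hsv[...,1]<25)&(hsv[...,2]>200)).astype(np.uint8)
c=max(cv2.findContours(m,0,1)[0],key=cv2.contourArea)
e=cv2.approxPolyDP(cv2.convexHull(c),8,True)[:,0]; print("sheet",e.tolist())
C=np.array([unproj("top",p,0) for p in e]); print(C.round(4).tolist(),C.mean(0).round(4),np.linalg.norm(C-np.roll(C,1,0),axis=1).round(3))
for n in I:
    x,y=(437,163) if n=="top" else (152,330)
    I[n+"c"]=cv2.resize(I[n][y-45:y+45,x-45:x+45],None,fx=4.4,fy=4.4,interpolation=cv2.INTER_CUBIC)
    print(n,"stand",unproj(n,{"top":(186,138),"scene":(386,222)}[n],.05).round(4))
cv2.imwrite("pics/case.png",np.hstack([I["topc"],I["scenec"]]))
print(cv2.Rodrigues(get_calibration("top")["T"][:3,:3])[0].ravel())
E
```

```text
sleeve top [0.4521 0.2564] area ratio 0.96
sleeve scene [0.4543 0.2534] area ratio 0.82
seal top [0.4317 0.1145] area ratio 1.02
seal scene [0.4323 0.1124] area ratio 0.93
driver top [ 0.4589 -0.0937] area ratio 1.01
driver scene [ 0.4614 -0.0971] area ratio 0.87
cap top [ 0.4356 -0.252 ] area ratio 1.02
cap scene [ 0.4367 -0.2543] area ratio 0.89
sheet [[166, 109], [365, 128], [363, 195], [157, 175]]
[[0.704, 0.254], [0.671, -0.2081], [0.5123, -0.2013], [0.5466, 0.2638]] [0.6084 0.0271] [0.158 0.463 0.159 0.466]
top stand [0.6177 0.192 ]Traceback (most recent call last):
  File "<stdin>", line 14, in <module>
RuntimeError: dictionary changed size during iteration
```

```bash
cat >> h.py <<'E'
def boxhull(n,x,y,t,w,l,h,zs=(0,)):
    c,s=np.cos(t),np.sin(t)
    P=[[x+c*i*w/2-s*j*l/2,y+s*i*w/2+c*j*l/2,z] for z in (0,h) for i,j in((1,1),(1,-1),(-1,-1),(-1,1))]
    return cv2.convexHull(proj(n,P).astype(np.float32))
E
python3 - <<'E'
from h import *
I={n:cv2.imread(f"pics/{n}0.png") for n in("top","scene")}
out=[]
for n,uv in(("top",(437,163)),("scene",(152,330))):
    hsv=cv2.cvtColor(I[n],cv2.COLOR_BGR2HSV)
    W=np.zeros(hsv.shape[:2],np.uint8); W[uv[1]-42:uv[1]+42,uv[0]-42:uv[0]+42]=1
    b=((hsv[...,0]>100)&(hsv[...,0]<125)&(hsv[...,1]>120)&(hsv[...,2]>45)&(W>0)).astype(np.uint8)
    c=max(cv2.findContours(b,0,1)[0],key=cv2.contourArea); h=cv2.convexHull(c)
    def rend(h):
        z=np.zeros((420*4,560*4),np.uint8); cv2.fillPoly(z,[np.round((h.reshape(-1,2)+.5)*4-.5).astype(np.int32)],1); return z
    M=rend(h.astype(np.float32)); Mf=cv2.GaussianBlur(M.astype(np.float32),(0,0),6)
    from scipy.optimize import minimize
    f=lambda p: float(((cv2.GaussianBlur(rend(boxhull(n,p[0],p[1],p[2],.098,.098,.04)).astype(np.float32),(0,0),6)-Mf)**2).sum())
    p0=[*unproj(n,uv,.03),.1]
    r=minimize(f,p0,method="Nelder-Mead",options=dict(initial_simplex=[p0,[p0[0]+.01,*p0[1:]],[p0[0],p0[1]+.01,p0[2]],[*p0[:2],p0[2]-.15]],xatol=1e-4,maxfev=120))
    print("case",n,r.x.round(4),r.fun,cv2.contourArea(h)/cv2.contourArea(boxhull(n,*r.x,.098,.098,.04)))
    y=((hsv[...,0]>22)&(hsv[...,0]<38)&(hsv[...,1]>150)&(hsv[...,2]>150)&(W>0)).astype(np.uint8)
    yy,xx=np.nonzero(y); print("yellow",xx.mean(),yy.mean(),unproj(n,(xx.mean(),yy.mean()),.016))
    q=proj(n,[[*r.x[:2],.04]])[0]; print("hole px",q)
    g=((hsv[...,0]>50)&(hsv[...,0]<85)&(hsv[...,1]>150)).astype(np.uint8)
    u,v=(340,153) if n=="top" else (252,280)
    w=np.zeros_like(g); w[v-32:v+32,u-32:u+32]=1
    h=cv2.convexHull(max(cv2.findContours(g*w,0,1)[0],key=cv2.contourArea)).astype(np.float32)
    c,A=cen(h); prof=[(.03,0),(.05,.042)]
    s=least_squares(lambda p:cen(sil(n,*p,prof))[0]-c,unproj(n,(u,v),.04),diff_step=1e-3); print("bowl",n,s.x,A/cen(sil(n,*s.x,prof))[1])
    x0,y0=uv; out.append(cv2.resize(I[n][y0-40:y0+40,x0-40:x0+40],None,fx=4.9,fy=4.9,interpolation=cv2.INTER_CUBIC))
    for P in(q,proj(n,[[*r.x[:2],.016]])[0]): cv2.circle(out[-1],tuple(int(t) for t in ((P-[x0-40,y0-40]+.5)*4.9)),3,(255,0,255),-1)
    for z,R in((.04,.0315),(.036,.0275),(.016,.0275)):
        e=proj(n,np.c_[r.x[0]+R*np.cos(a),r.x[1]+R*np.sin(a),0*a+z]); cv2.polylines(out[-1],[((e-[x0-40,y0-40]+.5)*4.9).astype(int)],True,(255,255,255),1)
cv2.imwrite("pics/case.png",np.hstack(out))
E
```

```text
case top [ 0.5816 -0.358   0.0923] 127.80519104003906 0.9627001529491283
yellow 435.190625 164.321875 [ 0.58343723 -0.36161143]
hole px [438.16932689 162.08797097]
bowl top [ 0.59640763 -0.14252783] 0.9063782419187262
case scene [ 0.588  -0.3637  0.135 ] 23945.310546875 0.40938926324859315
yellow nan nan [nan nan]
hole px [150.11211424 330.07898885]<stdin>:18: RuntimeWarning: Mean of empty slice.
  ret = ret.dtype.type(ret / rcount)
Traceback (most recent call last):
ValueError: max() iterable argument is empty
```

play_rows([
  [[0, 0.0182, -0.0308, 0, -0.1187], [0, 0.0364, -0.0616, 0, -0.2374], [0, 0.0546, -0.0924, 0, -0.3561], [0, 0.0728, -0.1232, 0, -0.4748], [0, 0.091, -0.154, 0, -0.5935]],
])

```text
time_s: 0.52
tcp_pos: [0.3624, 0.4074, 0.2391]
ee_rot: [[0.5, -0.866, -0.001], [-0.866, -0.5, -0.001], [0.0, 0.001, -1.0]]
wrist_force: [-0.2, -0.0, 0.2]
gripper_width: 1.001
```

play_rows([
  [[0, 0.0182, -0.0308, 0, -0.1187], [0, 0.0364, -0.0616, 0, -0.2374], [0, 0.0546, -0.0924, 0, -0.3561], [0, 0.0728, -0.1232, 0, -0.4748], [0, 0.091, -0.154, 0, -0.5935]],
])

```text
time_s: 0.93
tcp_pos: [0.4535, 0.2533, 0.2393]
ee_rot: [[-0.071, -0.998, -0.0], [-0.998, 0.071, -0.0], [0.0, 0.0, -1.0]]
wrist_force: [0.8, 1.0, -0.5]
gripper_width: 0.999
```

play_rows([
  [[0.1, 0, 0, -0.04, 0], [0.2, 0, 0, -0.08, 0], [0.25, 0, 0, -0.11, 0], [0.25, 0, 0, -0.13, 0], [0.25, 0, 0, -0.13, 0]],
])

```text
time_s: 1.35
tcp_pos: [0.4505, 0.2524, 0.1048]
ee_rot: [[-0.067, -0.998, -0.008], [-0.998, 0.067, -0.007], [0.008, 0.008, -1.0]]
wrist_force: [-0.6, -0.4, 0.5]
gripper_width: 0.766
```

play_rows([
  [[0.25, 0, 0, -0.03, 0], [0.25, 0, 0, -0.06, 0], [0.25, 0, 0, -0.08, 0], [0.25, 0, 0, -0.089, 0], [0.25, 0, 0, -0.089, 0]],
])

```text
time_s: 1.77
tcp_pos: [0.4528, 0.2548, 0.0196]
ee_rot: [[-0.065, -0.998, -0.002], [-0.998, 0.065, -0.002], [0.002, 0.002, -1.0]]
wrist_force: [-0.6, -0.1, 1.0]
gripper_width: 0.752
```

play_rows([
  [[0.25, 0, 0, 0, 0], [0.8, 0, 0, 0, 0], [0.8, 0, 0, 0, 0], [0.8, 0, 0, 0, 0], [0.8, 0, 0, 0, 0]],
])

```text
time_s: 2.18
tcp_pos: [0.4535, 0.2555, 0.0215]
ee_rot: [[-0.065, -0.998, 0.001], [-0.998, 0.065, 0.001], [-0.001, -0.001, -1.0]]
wrist_force: [-2.3, 0.2, 0.1]
gripper_width: 0.534
```

play_rows([
  [[0.8, 0, 0, 0, 0], [0.8, 0, 0, 0, 0]],
])

```text
time_s: 2.35
tcp_pos: [0.4534, 0.2554, 0.0214]
ee_rot: [[-0.065, -0.998, 0.001], [-0.998, 0.065, 0.001], [-0.001, -0.001, -1.0]]
wrist_force: [-1.3, 0.0, 6.0]
gripper_width: 0.503
```

```bash
python3 - <<'E'
from h import *
im=capture("scene"); cv2.imwrite("pics/s1.png",cv2.resize(im[100:280,250:450],None,fx=3,fy=3)); t=capture("top"); cv2.imwrite("pics/t1.png",t); cv2.imwrite("pics/sc1.png",im)
s=sense(); print(s["tcp_pos"],s["wrist_force"],s["gripper_width"]*.087)
E
```

```text
[0.45340114 0.25543115 0.02143144] [-1.62668759  0.08558184  6.25289834] 0.04352873140244594
```

View pics/s1.png

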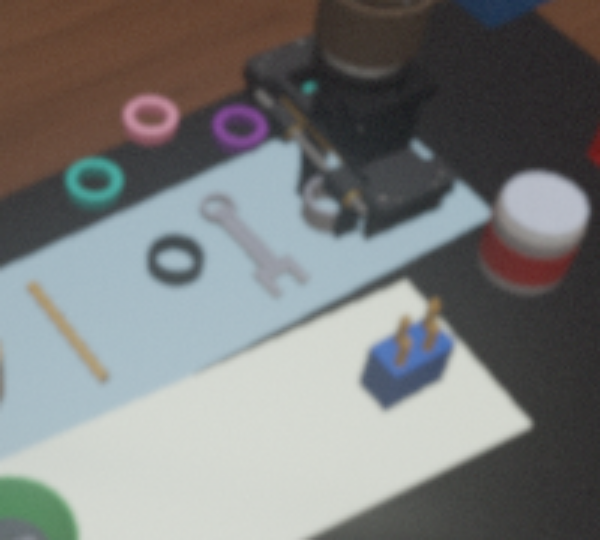

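Sleeve is gripped at 43.5 mm (it shows in the jaws at crop pixel (322,200)). Now I'll carry it to the strip's centre.

play_rows([
  [[0.8, 0, 0, 0.02, 0], [0.8, 0, 0, 0.05, 0], [0.8, 0.012, -0.018, 0.07, 0], [0.8, 0.034, -0.05, 0.07, 0], [0.8, 0.056, -0.082, 0.07, 0]],
])

```text
time_s: 2.87
tcp_pos: [0.5101, 0.1735, 0.0923]
ee_rot: [[-0.062, -0.998, 0.003], [-0.998, 0.062, 0.002], [-0.002, -0.003, -1.0]]
wrist_force: [0.5, 0.6, -1.0]
gripper_width: 0.503
```

play_rows([
  [[0.8, 0.022, -0.032, 0, 0], [0.8, 0.044, -0.064, 0, 0], [0.8, 0.066, -0.096, 0, 0], [0.8, 0.086, -0.126, 0, 0], [0.8, 0.1, -0.147, 0, 0]],
])

```text
time_s: 3.28
tcp_pos: [0.6102, 0.0233, 0.09]
ee_rot: [[-0.067, -0.998, -0.0], [-0.998, 0.067, -0.0], [0.0, 0.0, -1.0]]
wrist_force: [-0.0, -0.1, -1.4]
gripper_width: 0.5
```

play_rows([
  [[0.8, 0, 0, -0.03, 0], [0.8, 0, 0, -0.05, 0], [0.8, 0, 0, -0.062, 0], [0.8, 0, 0, -0.066, 0], [0.8, 0, 0, -0.066, 0]],
])

```text
time_s: 3.7
tcp_pos: [0.6084, 0.0261, 0.0234]
ee_rot: [[-0.064, -0.998, -0.002], [-0.998, 0.064, -0.001], [0.001, 0.002, -1.0]]
wrist_force: [-0.4, 1.0, -0.7]
gripper_width: 0.502
```

play_rows([
  [[0.8, 0, 0, -0.002, 0], [0.8, 0, 0, -0.004, 0], [0.8, 0, 0, -0.004, 0], [0.8, 0, 0, -0.004, 0]],
])

```text
time_s: 4.03
tcp_pos: [0.6097, 0.0266, 0.0215]
ee_rot: [[-0.064, -0.998, 0.002], [-0.998, 0.064, 0.001], [-0.001, -0.002, -1.0]]
wrist_force: [-0.3, 0.4, 0.4]
gripper_width: 0.502
```

play_rows([
  [[0.25, 0, 0, 0, 0], [0.25, 0, 0, 0, 0], [0.25, 0, 0, 0, 0], [0.25, 0, 0, 0.02, 0], [0.25, 0, 0, 0.05, 0]],
])

```text
time_s: 4.45
tcp_pos: [0.6067, 0.0255, 0.068]
ee_rot: [[-0.066, -0.998, -0.008], [-0.998, 0.066, -0.002], [0.002, 0.007, -1.0]]
wrist_force: [0.5, 1.1, -1.0]
gripper_width: 0.733
```

play_rows([
  [[0.25, -0.034, 0.017, 0.02, 0], [0.25, -0.07, 0.034, 0.02, 0], [0.25, -0.106, 0.052, 0.02, 0], [0.25, -0.142, 0.07, 0.02, 0], [0.25, -0.176, 0.087, 0.02, 0]],
])

```text
time_s: 4.87
tcp_pos: [0.4314, 0.1134, 0.0909]
ee_rot: [[-0.066, -0.998, 0.001], [-0.998, 0.066, 0.0], [-0.0, -0.001, -1.0]]
wrist_force: [0.1, 1.6, 1.2]
gripper_width: 0.749
```

```bash
cat >> h.py <<'E'
def sheet(im):
    hsv=cv2.cvtColor(im,cv2.COLOR_BGR2HSV)
    m=((hsv[...,1]<40)&(hsv[...,2]>150)).astype(np.uint8)
    return m
E
python3 - <<'E'
from h import *
t=capture("top"); im=capture("scene"); cv2.imwrite("pics/t2.png",t); cv2.imwrite("pics/sc2.png",im)
w=[.609,.026,.02]; o=[]
for n,i in(("top",t),("scene",im)):
    u=proj(n,[w])[0]; print(n,u,*[ (p.round(4),round(q,2)) for thr in(25,40) for p,q in [locate(n,i,u,16,PR["sleeve"],thr)]])
    x,y=u.astype(int); o.append(cv2.resize(i[y-60:y+60,x-60:x+60],None,fx=3.2,fy=3.2))
cv2.imwrite("pics/c2.png",np.hstack(o)); print(sense()["tcp_pos"])
E
```

```text
top [263.20684829 148.30530471] (array([0.6091, 0.0279]), 1.01) (array([0.609 , 0.0279]), 0.97)
scene [322.04030582 250.99924364] (array([0.6109, 0.0252]), 0.93) (array([0.611 , 0.0251]), 0.83)
[0.42832946 0.11339995 0.09069017]
```

View pics/c2.png

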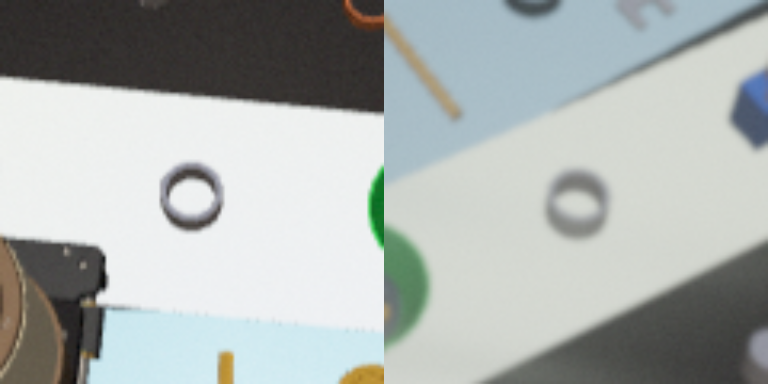

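The sleeve stands upright at crop (191,196) top and (577,204) scene, within 1 mm of the strip's centre in the top camera's frame. Next is the seal.

play_rows([
  [[0.25, 0, 0, -0.03, 0], [0.25, 0, 0, -0.05, 0], [0.25, 0, 0, -0.066, 0], [0.25, 0, 0, -0.072, 0], [0.25, 0, 0, -0.072, 0]],
])

```text
time_s: 5.38
tcp_pos: [0.4333, 0.1129, 0.0183]
ee_rot: [[-0.065, -0.998, -0.001], [-0.998, 0.065, -0.001], [0.001, 0.001, -1.0]]
wrist_force: [0.0, 0.6, 0.6]
gripper_width: 0.755
```

play_rows([
  [[0.7, 0, 0, 0, 0], [0.7, 0, 0, 0, 0], [0.7, 0, 0, 0, 0], [0.7, 0, 0, 0, 0], [0.7, 0, 0, 0, 0]],
])

```text
time_s: 5.8
tcp_pos: [0.4335, 0.1132, 0.0189]
ee_rot: [[-0.065, -0.998, 0.001], [-0.998, 0.065, 0.0], [-0.0, -0.001, -1.0]]
wrist_force: [-0.0, -0.2, 2.0]
gripper_width: 0.545
```

play_rows([
  [[0.7, 0, 0, 0.01, 0], [0.7, 0, 0, 0.03, 0], [0.7, 0, 0, 0.06, 0], [0.7, 0, 0, 0.08, 0], [0.7, 0, 0, 0.08, 0]],
])

```text
time_s: 6.22
tcp_pos: [0.4356, 0.1145, 0.1025]
ee_rot: [[-0.064, -0.998, 0.008], [-0.998, 0.064, 0.005], [-0.005, -0.008, -1.0]]
wrist_force: [0.0, 1.7, -0.8]
gripper_width: 0.549
```

play_rows([
  [[0.7, 0.034, -0.017, 0, 0], [0.7, 0.07, -0.035, 0, 0], [0.7, 0.106, -0.052, 0, 0], [0.7, 0.142, -0.07, 0, 0], [0.7, 0.1765, -0.0866, 0, 0]],
])

```text
time_s: 6.63
tcp_pos: [0.6109, 0.0252, 0.0977]
ee_rot: [[-0.065, -0.998, -0.001], [-0.998, 0.065, -0.0], [0.0, 0.001, -1.0]]
wrist_force: [0.4, 1.2, 0.0]
gripper_width: 0.545
```

play_rows([
  [[0.7, 0, 0, 0, 0], [0.7, 0, 0, -0.015, 0], [0.7, 0, 0, -0.03, 0], [0.7, 0, 0, -0.04, 0], [0.7, 0, 0, -0.046, 0]],
])

```text
time_s: 7.05
tcp_pos: [0.6082, 0.0262, 0.0504]
ee_rot: [[-0.065, -0.998, -0.004], [-0.998, 0.065, -0.001], [0.001, 0.003, -1.0]]
wrist_force: [-0.1, -0.2, -0.0]
gripper_width: 0.543
```

play_rows([
  [[0.7, 0, 0, 0, 0], [0.7, 0, 0, 0, 0], [0.7, 0, 0, -0.003, 0], [0.7, 0, 0, -0.007, 0], [0.7, 0, 0, -0.007, 0]],
])

```text
time_s: 7.47
tcp_pos: [0.6094, 0.0266, 0.0454]
ee_rot: [[-0.065, -0.998, -0.0], [-0.998, 0.065, 0.0], [-0.0, 0.0, -1.0]]
wrist_force: [-1.2, 0.3, -0.5]
gripper_width: 0.543
```

play_rows([
  [[0.7, 0, 0, -0.001, 0], [0.7, 0, 0, -0.001, 0], [0.25, 0, 0, -0.001, 0], [0.25, 0, 0, -0.001, 0], [0.25, 0, 0, -0.001, 0]],
])

```text
time_s: 7.88
tcp_pos: [0.6097, 0.0265, 0.0446]
ee_rot: [[-0.065, -0.998, 0.0], [-0.998, 0.065, 0.0], [-0.0, -0.0, -1.0]]
wrist_force: [0.7, -0.6, -0.3]
gripper_width: 0.688
```

play_rows([
  [[0.25, 0, 0, 0.02, 0], [0.25, 0, 0, 0.05, 0], [0.25, 0, 0, 0.075, 0], [0.25, -0.018, -0.029, 0.075, 0], [0.25, -0.036, -0.058, 0.075, 0]],
])

```text
time_s: 8.3
tcp_pos: [0.5752, -0.0308, 0.1215]
ee_rot: [[-0.062, -0.998, 0.005], [-0.998, 0.062, 0.001], [-0.001, -0.005, -1.0]]
wrist_force: [-0.3, -1.0, -2.6]
gripper_width: 0.752
```

play_rows([
  [[0.25, -0.021, -0.034, 0, 0], [0.25, -0.042, -0.068, 0, 0], [0.25, -0.063, -0.102, 0, 0], [0.25, -0.084, -0.136, 0, 0], [0.25, -0.105, -0.17, 0, 0]],
])

```text
time_s: 8.72
tcp_pos: [0.4675, -0.2028, 0.1198]
ee_rot: [[-0.064, -0.998, 0.001], [-0.998, 0.064, -0.0], [0.0, -0.001, -1.0]]
wrist_force: [0.3, -0.4, 0.3]
gripper_width: 0.75
```

play_rows([
  [[0.25, -0.021, -0.034, 0, 0], [0.25, -0.032, -0.052, 0, 0], [0.25, -0.032, -0.052, 0, 0]],
])

```text
time_s: 8.97
tcp_pos: [0.434, -0.2561, 0.1195]
ee_rot: [[-0.07, -0.998, -0.001], [-0.998, 0.07, 0.0], [-0.0, 0.001, -1.0]]
wrist_force: [0.2, -1.1, -0.2]
gripper_width: 0.748
```

```bash
python3 - <<'E'
from h import *
t=capture("top"); im=capture("scene"); cv2.imwrite("pics/t3.png",t); cv2.imwrite("pics/sc3.png",im)
w=[.609,.026,.04]; o=[]
for n,i in(("top",t),("scene",im)):
    u=proj(n,[w])[0]; print(n,u,*[ (p.round(4),round(q,2)) for thr in(25,40) for p,q in [locate(n,i,u,19,[(.022,0),(.022,.026),(.024,.026),(.024,.041)],thr)]])
    x,y=u.astype(int); o.append(cv2.resize(i[y-40:y+40,x-40:x+40],None,fx=4.8,fy=4.8))
cv2.imwrite("pics/c3.png",np.hstack(o)); print(sense()["tcp_pos"])
E
```

```text
top [263.02423737 145.40903897] (array([0.6096, 0.0278]), 1.03) (array([0.6096, 0.0278]), 1.0)
scene [322.91428431 246.10400012] (array([0.6102, 0.0259]), 0.98) (array([0.6101, 0.026 ]), 0.91)
[ 0.43635233 -0.25421225  0.11968601]
```

View pics/c3.png

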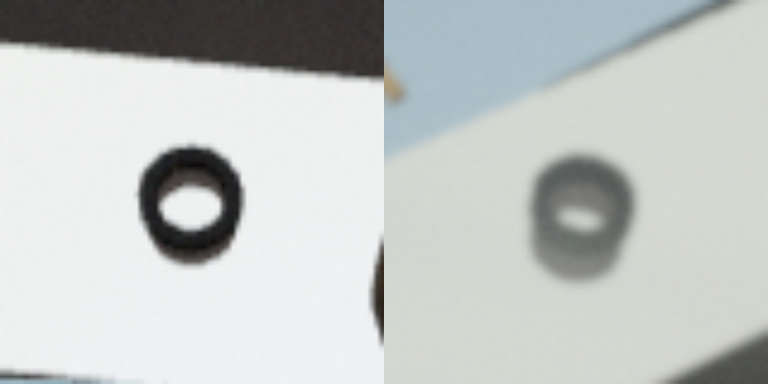

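The seal lies flat and centred on the sleeve, at crop (191,200) top and (582,205) scene. Next is the cap.

play_rows([
  [[0.25, 0, 0, -0.03, 0], [0.25, 0, 0, -0.06, 0], [0.25, 0, 0, -0.08, 0], [0.25, 0, 0, -0.09, 0], [0.25, 0, 0, -0.09, 0]],
])

```text
time_s: 9.48
tcp_pos: [0.436, -0.2524, 0.0275]
ee_rot: [[-0.063, -0.998, -0.005], [-0.998, 0.063, 0.001], [-0.001, 0.005, -1.0]]
wrist_force: [-0.6, -0.3, -0.2]
gripper_width: 0.749
```

play_rows([
  [[0.9, 0, 0, 0, 0], [0.9, 0, 0, 0, 0], [0.9, 0, 0, 0, 0], [0.9, 0, 0, 0, 0], [0.9, 0, 0, 0, 0]],
])

```text
time_s: 9.9
tcp_pos: [0.4372, -0.2536, 0.0305]
ee_rot: [[-0.065, -0.998, 0.002], [-0.998, 0.065, -0.0], [0.0, -0.002, -1.0]]
wrist_force: [0.6, 0.6, 0.5]
gripper_width: 0.458
```

play_rows([
  [[0.9, 0, 0, 0, 0], [0.9, 0, 0, 0, 0], [0.9, 0, 0, 0.02, 0], [0.9, 0, 0, 0.05, 0], [0.9, 0, 0, 0.08, 0]],
])

```text
time_s: 10.32
tcp_pos: [0.4356, -0.2533, 0.1096]
ee_rot: [[-0.065, -0.998, -0.003], [-0.998, 0.065, 0.001], [-0.001, 0.003, -1.0]]
wrist_force: [0.3, -0.7, -0.6]
gripper_width: 0.405
```

play_rows([
  [[0.9, 0.017, 0.034, 0, 0], [0.9, 0.034, 0.068, 0, 0], [0.9, 0.051, 0.102, 0, 0], [0.9, 0.068, 0.136, 0, 0], [0.9, 0.085, 0.17, 0, 0]],
])

```text
time_s: 10.73
tcp_pos: [0.5219, -0.0819, 0.1096]
ee_rot: [[-0.065, -0.998, 0.0], [-0.998, 0.065, 0.0], [-0.0, -0.0, -1.0]]
wrist_force: [0.5, 0.1, -1.4]
gripper_width: 0.402
```

play_rows([
  [[0.9, 0.017, 0.036, 0, 0], [0.9, 0.034, 0.073, 0, 0], [0.9, 0.051, 0.11, 0, 0], [0.9, 0.068, 0.147, 0, 0], [0.9, 0.085, 0.18, 0, 0]],
])

```text
time_s: 11.15
tcp_pos: [0.6069, 0.0988, 0.1093]
ee_rot: [[-0.064, -0.998, -0.0], [-0.998, 0.064, 0.0], [-0.0, 0.0, -1.0]]
wrist_force: [-0.5, -0.3, -1.2]
gripper_width: 0.406
```

play_rows([
  [[0.9, 0.009, 0.0145, 0, 0], [0.9, 0.009, 0.0145, -0.02, 0], [0.9, 0.009, 0.0145, -0.05, 0], [0.9, 0.009, 0.0145, -0.068, 0], [0.9, 0.009, 0.0145, -0.075, 0]],
])

```text
time_s: 11.57
tcp_pos: [0.6132, 0.1103, 0.0307]
ee_rot: [[-0.066, -0.998, -0.007], [-0.998, 0.066, -0.002], [0.003, 0.006, -1.0]]
wrist_force: [-0.9, 0.3, 0.1]
gripper_width: 0.399
```

play_rows([
  [[0.9, 0, 0, 0, 0], [0.9, 0, 0, -0.002, 0], [0.9, 0, 0, -0.005, 0], [0.9, 0, 0, -0.005, 0], [0.9, 0, 0, -0.005, 0]],
])

```text
time_s: 11.98
tcp_pos: [0.6161, 0.1111, 0.0305]
ee_rot: [[-0.065, -0.998, 0.002], [-0.998, 0.065, 0.001], [-0.001, -0.002, -1.0]]
wrist_force: [-0.5, 0.4, -0.1]
gripper_width: 0.402
```

play_rows([
  [[0.25, 0, 0, 0, 0], [0.25, 0, 0, 0, 0], [0.25, 0, 0, 0, 0], [0.25, 0, 0, 0.03, 0], [0.25, 0, 0, 0.06, 0]],
])

```text
time_s: 12.4
tcp_pos: [0.6143, 0.1104, 0.0884]
ee_rot: [[-0.065, -0.998, -0.005], [-0.998, 0.065, -0.002], [0.002, 0.005, -1.0]]
wrist_force: [1.4, -0.3, 0.8]
gripper_width: 0.691
```

play_rows([
  [[0.15, 0, 0, 0.03, 0], [0.15, -0.015, -0.02, 0.03, 0], [0.15, -0.037, -0.049, 0.03, 0], [0.15, -0.06, -0.079, 0.03, 0], [0.15, -0.083, -0.109, 0.03, 0]],
])

```text
time_s: 12.82
tcp_pos: [0.5316, 0.0012, 0.1199]
ee_rot: [[-0.064, -0.998, 0.001], [-0.998, 0.064, 0.0], [-0.0, -0.001, -1.0]]
wrist_force: [0.8, -0.1, -0.2]
gripper_width: 0.849
```

play_rows([
  [[0.15, -0.023, -0.03, 0, 0], [0.15, -0.046, -0.06, 0, 0], [0.15, -0.065, -0.085, 0, 0], [0.15, -0.073, -0.097, 0, 0], [0.15, -0.073, -0.097, 0, 0]],
])

```text
time_s: 13.23
tcp_pos: [0.4577, -0.0968, 0.1199]
ee_rot: [[-0.068, -0.998, -0.0], [-0.998, 0.068, 0.0], [-0.0, 0.0, -1.0]]
wrist_force: [-0.1, -0.3, -0.2]
gripper_width: 0.848
```

```bash
python3 - <<'E'
from h import *
t=capture("top"); im=capture("scene"); cv2.imwrite("pics/t4.png",t); cv2.imwrite("pics/sc4.png",im)
for n,i in(("top",t),("scene",im)):
    u=proj(n,[[.6155,.111,.02]])[0]; print(n,u,*[ (p.round(4),round(q,2)) for thr in(25,40) for p,q in [locate(n,i,u,15,PR["cap"],thr)]])
    # stand: blue block
    hsv=cv2.cvtColor(i,cv2.COLOR_BGR2HSV); x,y=proj(n,[[.621,.196,.03]])[0].astype(int)
    for b,nm in((i,0),):
        h=mask(i,(x,y),26,45); c,A=cen(h); 
        best=None
        f=lambda p:cen(boxhull(n,p[0],p[1],p[2],.034,.06,.05))[0]-c
        print("stand mask c",c,unproj(n,c,.03).round(4))
o=[]
for n,i in(("top",t),("scene",im)):
    x,y=proj(n,[[.617,.15,.03]])[0].astype(int); o.append(cv2.resize(i[y-50:y+50,x-50:x+50],None,fx=3.9,fy=3.9,interpolation=cv2.INTER_CUBIC))
cv2.imwrite("pics/c4.png",np.hstack(o)); s=sense(); print(s["tcp_pos"],s["joints"])
E
```

```text
top [225.23826231 144.5067862 ] (array([0.6121, 0.1122]), 1.63) (array([0.6155, 0.1128]), 1.27)
stand mask c [188.42223086 140.44040692] [0.6192 0.1911]
scene [354.34872061 236.04142162] (array([0.6168, 0.1104]), 1.0) (array([0.6168, 0.1103]), 0.9)
stand mask c [387.01784274 210.49822766] [0.604  0.2146]
[ 0.46049978 -0.09512592  0.12013704] [ 8.20664062e+00  1.46322343e+01 -3.02468224e+01  2.38566549e-02
 -4.50080229e+01 -1.19772707e+01]
```

View pics/c4.png

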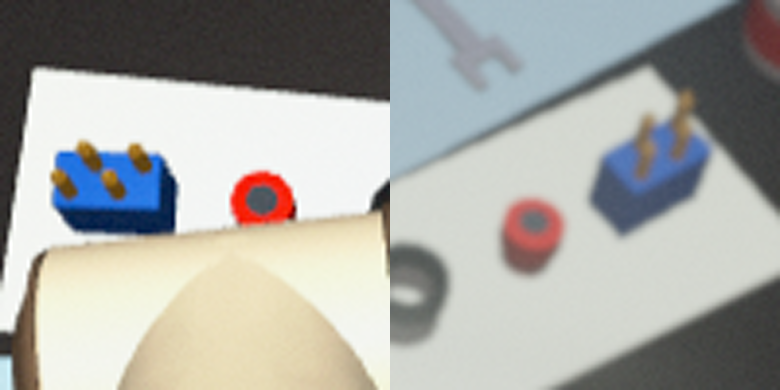

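Cap stands upright at crop (262,200) top and (531,235) scene, clear of the stand. Next is the driver.

play_rows([
  [[0.15, 0, 0, -0.025, 0], [0.15, 0, 0, -0.05, 0], [0.15, 0, 0, -0.066, 0], [0.15, 0, 0, -0.074, 0], [0.15, 0, 0, -0.074, 0]],
])

```text
time_s: 13.75
tcp_pos: [0.4597, -0.0943, 0.0439]
ee_rot: [[-0.064, -0.998, -0.003], [-0.998, 0.064, -0.001], [0.001, 0.003, -1.0]]
wrist_force: [-1.1, 0.2, -0.2]
gripper_width: 0.848
```

play_rows([
  [[0.15, 0, 0, 0, 0], [0.7, 0, 0, 0, 0], [0.7, 0, 0, 0, 0], [0.7, 0, 0, 0, 0], [0.7, 0, 0, 0, 0]],
])

```text
time_s: 14.17
tcp_pos: [0.4601, -0.0949, 0.0463]
ee_rot: [[-0.065, -0.998, 0.002], [-0.998, 0.065, 0.0], [-0.0, -0.002, -1.0]]
wrist_force: [-0.5, -1.0, 0.1]
gripper_width: 0.633
```

play_rows([
  [[0.7, 0, 0, 0, 0], [0.7, 0, 0, 0, 0], [0.7, 0, 0, 0.02, 0], [0.7, 0, 0, 0.05, 0], [0.7, 0, 0, 0.08, 0]],
])

```text
time_s: 14.58
tcp_pos: [0.4585, -0.0951, 0.1255]
ee_rot: [[-0.065, -0.998, -0.004], [-0.998, 0.065, -0.0], [0.0, 0.004, -1.0]]
wrist_force: [1.4, 0.4, -2.2]
gripper_width: 0.564
```

play_rows([
  [[0.7, 0.015, -0.034, 0, 0], [0.7, 0.031, -0.068, 0, 0], [0.7, 0.047, -0.102, 0, 0], [0.7, 0.063, -0.136, 0, 0], [0.7, 0.079, -0.17, 0, 0]],
])

```text
time_s: 15.0
tcp_pos: [0.5387, -0.2665, 0.1252]
ee_rot: [[-0.065, -0.998, -0.001], [-0.998, 0.065, 0.001], [-0.001, 0.001, -1.0]]
wrist_force: [1.2, 1.1, -1.0]
gripper_width: 0.562
```

play_rows([
  [[0.7, 0.016, -0.034, 0, 0], [0.7, 0.03, -0.065, 0, 0], [0.7, 0.0437, -0.0943, 0, 0], [0.7, 0.0437, -0.0943, 0, 0], [0.7, 0.0437, -0.0943, 0, 0]],
])

```text
time_s: 15.42
tcp_pos: [0.5817, -0.3605, 0.1237]
ee_rot: [[-0.068, -0.998, -0.002], [-0.998, 0.068, 0.001], [-0.001, 0.002, -1.0]]
wrist_force: [-0.3, 0.7, -2.0]
gripper_width: 0.561
```

```bash
python3 - <<'E'
from h import *
t=capture("top"); im=capture("scene"); cv2.imwrite("pics/t5.png",t); cv2.imwrite("pics/sc5.png",im)
a0=cv2.imread("pics/top0.png"); print(sense()["tcp_pos"],sense()["gripper_width"])
def ov(n,i,p,th,rings,c,dr=None,R=36,f=7.2):
    x0,y0=c[0]-R,c[1]-R; v=cv2.resize(i[y0:y0+2*R,x0:x0+2*R],None,fx=f,fy=f,interpolation=cv2.INTER_CUBIC)
    for z,r in rings:
        e=proj(n,np.c_[p[0]+r*np.cos(a),p[1]+r*np.sin(a),0*a+z]); cv2.polylines(v,[((e-[x0,y0]+.5)*f).astype(int)],True,(255,255,255),1)
    for z in(0,.04):
        P=[[p[0]+np.cos(th)*s*.049-np.sin(th)*q*.049,p[1]+np.sin(th)*s*.049+np.cos(th)*q*.049,z] for s,q in((1,1),(1,-1),(-1,-1),(-1,1))]
        cv2.polylines(v,[((proj(n,P)-[x0,y0]+.5)*f).astype(int)],True,(255,0,255),1)
    return v
rg=[(.04,.0315),(.036,.0275),(.016,.0275)]
A=ov("top",a0,(.5816,-.358),.0923,rg,(437,163),f=5.4)
B=ov("scene",cv2.imread("pics/scene0.png"),(.5836,-.3608),.0923,rg,(152,330),R=36,f=5.4)
cv2.imwrite("pics/c5.png",np.hstack([A,B]))
E
```

```text
[ 0.58139154 -0.35864152  0.12457485] 0.5641640840906509
```

View pics/c5.png

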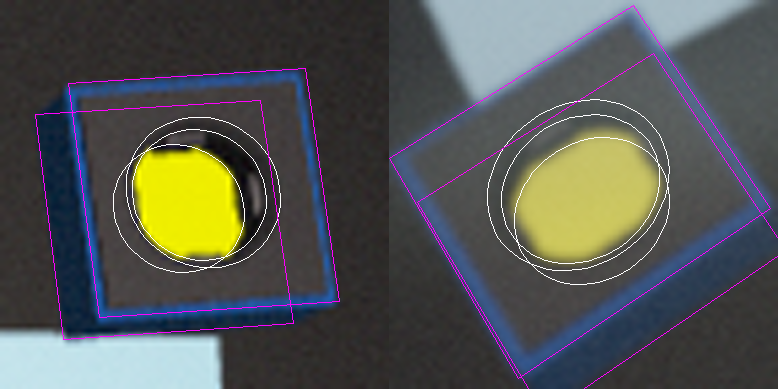

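The overlays fit the case (hole at crop (197,190) top) to within about 1 mm. I'll insert slowly while watching the force.

play_rows([
  [[0.7, 0, 0, -0.015, 0], [0.7, 0, 0, -0.028, 0], [0.7, 0, 0, -0.036, 0], [0.7, 0, 0, -0.036, 0], [0.7, 0, 0, -0.036, 0]],
])

```text
time_s: 15.93
tcp_pos: [0.5822, -0.3585, 0.0896]
ee_rot: [[-0.064, -0.998, -0.001], [-0.998, 0.064, 0.0], [-0.0, 0.001, -1.0]]
wrist_force: [0.0, -1.0, -1.6]
gripper_width: 0.563
```

play_rows([
  [[0.7, 0, 0, -0.002, 0], [0.7, 0, 0, -0.004, 0], [0.7, 0, 0, -0.006, 0], [0.7, 0, 0, -0.008, 0], [0.7, 0, 0, -0.01, 0]],
])

```text
time_s: 16.35
tcp_pos: [0.5824, -0.3594, 0.0796]
ee_rot: [[-0.065, -0.998, 0.0], [-0.998, 0.065, -0.0], [0.0, -0.0, -1.0]]
wrist_force: [0.5, 0.3, -1.3]
gripper_width: 0.563
```

play_rows([
  [[0.7, 0, 0, -0.002, 0], [0.7, 0, 0, -0.004, 0], [0.7, 0, 0, -0.006, 0], [0.7, 0, 0, -0.008, 0], [0.7, 0, 0, -0.008, 0]],
])

```text
time_s: 16.77
tcp_pos: [0.5822, -0.3594, 0.0718]
ee_rot: [[-0.065, -0.998, -0.0], [-0.998, 0.065, -0.0], [0.0, 0.0, -1.0]]
wrist_force: [-0.6, 0.1, 2.1]
gripper_width: 0.562
```

play_rows([
  [[0.7, 0, 0, -0.002, 0], [0.7, 0, 0, -0.004, 0], [0.7, 0, 0, -0.005, 0], [0.7, 0, 0, -0.006, 0], [0.7, 0, 0, -0.007, 0]],
])

```text
time_s: 17.18
tcp_pos: [0.5823, -0.3594, 0.0647]
ee_rot: [[-0.065, -0.998, 0.0], [-0.998, 0.065, -0.0], [0.0, -0.0, -1.0]]
wrist_force: [-2.4, -0.1, 4.1]
gripper_width: 0.568
```

play_rows([
  [[0.7, 0, 0, -0.001, 0], [0.7, 0, 0, -0.002, 0], [0.7, 0, 0, -0.003, 0], [0.7, 0, 0, -0.004, 0], [0.7, 0, 0, -0.004, 0]],
])

```text
time_s: 17.6
tcp_pos: [0.5824, -0.3594, 0.0621]
ee_rot: [[-0.065, -0.998, 0.0], [-0.998, 0.065, -0.001], [0.001, -0.0, -1.0]]
wrist_force: [-3.9, 2.2, 9.5]
gripper_width: 0.559
```

play_rows([
  [[0.7, 0, 0, -0.001, 0], [0.7, 0, 0, -0.002, 0], [0.7, 0, 0, -0.002, 0]],
])

```text
time_s: 17.85
tcp_pos: [0.5824, -0.3594, 0.0621]
ee_rot: [[-0.064, -0.998, 0.0], [-0.998, 0.064, -0.001], [0.001, -0.0, -1.0]]
wrist_force: [-6.0, 4.9, 17.2]
gripper_width: 0.56
```

Firm stop at TCP z 0.0621 (home is expected at 0.0623), with 17 N on it. Easing off, releasing and retreating.

play_rows([
  [[0.7, 0, 0, 0.002, 0], [0.7, 0, 0, 0.003, 0], [0.2, 0, 0, 0.003, 0], [0.2, 0, 0, 0.003, 0], [0.2, 0, 0, 0.003, 0]],
])

```text
time_s: 18.27
tcp_pos: [0.5826, -0.3593, 0.0605]
ee_rot: [[-0.065, -0.998, 0.0], [-0.998, 0.065, 0.0], [-0.0, -0.0, -1.0]]
wrist_force: [0.9, -0.3, -0.4]
gripper_width: 0.71
```

play_rows([
  [[0.2, 0, 0, 0.003, 0], [0.2, 0, 0, 0.025, 0], [0.2, 0, 0, 0.06, 0], [0.2, 0, 0, 0.1, 0], [0.2, -0.03, -0.02, 0.1, 0]],
])

```text
time_s: 18.68
tcp_pos: [0.5607, -0.38, 0.1707]
ee_rot: [[-0.057, -0.998, 0.017], [-0.998, 0.057, -0.01], [0.009, -0.017, -1.0]]
wrist_force: [1.8, -1.3, 2.7]
gripper_width: 0.8
```

play_rows([
  [[0.2, -0.034, -0.02, 0.01, 0], [0.2, -0.068, -0.04, 0.02, 0], [0.2, -0.102, -0.06, 0.03, 0], [0.2, -0.136, -0.08, 0.04, 0], [0.2, -0.17, -0.1, 0.05, 0]],
])

```text
time_s: 19.1
tcp_pos: [0.3809, -0.48, 0.212]
ee_rot: [[-0.064, -0.998, 0.0], [-0.998, 0.064, -0.0], [0.0, -0.0, -1.0]]
wrist_force: [-0.4, -0.0, 1.0]
gripper_width: 0.8
```

play_rows([
  [[0.2, 0, 0, 0, 0], [0.2, 0, 0, 0, 0], [0.2, 0, 0, 0, 0]],
])

```text
time_s: 19.35
tcp_pos: [0.3824, -0.4794, 0.2113]
ee_rot: [[-0.066, -0.998, 0.0], [-0.998, 0.066, 0.0], [-0.0, -0.0, -1.0]]
wrist_force: [-0.2, 0.0, -0.2]
gripper_width: 0.801
```

```bash
python3 - <<'E'
from h import *
I={"top":capture("top"),"scene":capture("scene")}; print(sense()["tcp_pos"],sense()["time_s"])
o=[]
for n,i in I.items():
    cv2.imwrite(f"pics/{n}6.png",i)
    for k,w,r,pf in(("cap",(.6155,.111,.02),14,PR["cap"]),("stack",(.6095,.027,.03),19,[(.022,0),(.022,.026),(.024,.026),(.024,.041)])):
        p,q=locate(n,i,proj(n,[w])[0],r,pf,40); print(n,k,p.round(4),round(q,2))
    x,y=proj(n,[[.582,-.359,.06]])[0].astype(int); R,f=40,4.8
    v=cv2.resize(i[y-R:y+R,x-R:x+R],None,fx=f,fy=f,interpolation=cv2.INTER_CUBIC)
    d=(0,0) if n=="top" else (.002,-.0028)
    e=proj(n,np.c_[.5816+d[0]+.025*np.cos(a),-.358+d[1]+.025*np.sin(a),0*a+.078]); cv2.polylines(v,[((e-[x-R,y-R]+.5)*f).astype(int)],True,(255,255,255),1)
    o.append(v)
cv2.imwrite("pics/c6.png",np.hstack(o))
# stand top face: blue bright pixels, top view
h=cv2.cvtColor(I["top"],cv2.COLOR_BGR2HSV); w=h[110:165,160:215]
m=((w[...,0]>100)&(w[...,0]<125)&(w[...,1]>150)&(w[...,2]>120)).astype(np.uint8)
hu=cv2.convexHull(np.argwhere(m)[:,::-1].astype(np.int32)); r=cv2.minAreaRect(hu); c=np.array(r[0])+[160,110]; print("stand top",r,unproj("top",c,.05))
print("moved since start:",[float(np.abs(cv2.absdiff(I["top"],cv2.imread("pics/top0.png"))[y-22:y+22,x-22:x+22]).mean()) for x,y in((186,138),(345,158))])
E
```

```text
[ 0.3832191  -0.47869406  0.21080265] 19.45
top cap [0.616  0.1127] 1.0
top stack [0.6096 0.0278] 1.0
scene cap [0.6168 0.1103] 0.9
scene stack [0.6101 0.026 ] 0.92
stand top ((24.5, 27.0), (14.0, 27.0), 90.0) [0.61984895 0.1953958 ]
moved since start: [1.434573002754821, 2.1830234159779613]
```

View pics/c6.png

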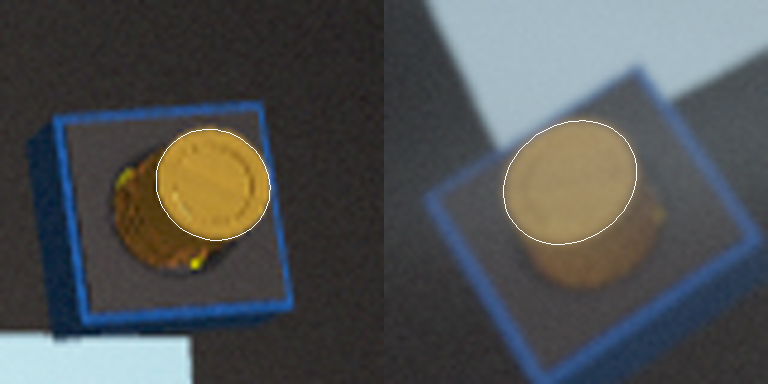

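View pics/top6.png

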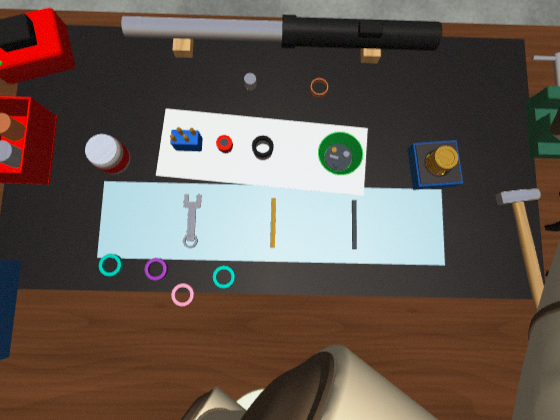

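The driver's top rim matches the ring predicted for its home height (78 mm) in both views, at crop (213,185) and (570,182). The full top view shows cap (225,143), stack (262,147), stand (186,138) and bowl (340,153) all in place, so I'm handing in.

```bash
python3 -c "
from station import *
print(finish_job())"
```

```text
the job is handed in; nothing more can be done
None
```

I handed the job in at about 19.5 s of the 96 s allowed, with the gripper clear of everything. I worked in the order asked: sleeve, seal, cap, driver.

My last checks, from the camera images:
- **Sleeve and seal:** the stack is about 1 mm from the strip's centre. The seal lies flat and looks centred on the sleeve.
- **Cap:** it stands upright, about 1.3 mm from the midpoint between the sleeve and the punch stand.
- **Driver:** it came to a firm stop at the expected home height, with 17 N on it. Its top rim matches the predicted height of 38 mm above the foam in both views.
- **Punch stand and bowl:** I see no movement compared with the first picture.

One disagreement remains: the two cameras differ by a steady 2–3 mm, about what the calibration tolerance allows. I mostly used differences within the top camera's images, so this should largely cancel out. My automatic fits of the case and bowl failed in the scene camera, so those positions come from the top camera. A scene-view overlay of the case, shifted by that offset, agreed.

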